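# Click the cement tub's lid shut all round

### The job

The lid is on the cement tub, but its four side flaps still stand up and the cement will skin over. Go round the lid and press each flap down with the fingertips until it clicks fully shut, then draw back. Leave the tub standing where it is, without lifting or shoving it, and do not disturb the wax tin, rubbing stone and thread cone.

Things in the scene. Friction and masses are not known exactly. Their poses are not given: they have to be found in the camera images.
- tub: Cement tub: rounded box of cream plastic, wall 160 x 112 mm at the mouth (184 x 136 over the shut flaps), 67.5 mm high, 0.9 kg, loose on the bench. Its grey lid lies level in the mouth, with a wing flap hinged along each of the four sides. Pressing the lid's rigid middle or corners does nothing. Origin: centre of its underside; x along the long sides, y across, z up.
- flap_long_l (a joint): Living hinge of the flap on the long side at the tub's +y, 34 mm from the tub's middle and 64.5 mm up; flap 96 mm long, 31 wide, 3 thick, 12 mm skirt. 0 is shut and level, grows as the outer edge rises (rad). Starts at 0.35 to 0.7, held by the stiff hinge. Pushed down it rests on the wall's springy bead at 0.27, takes about 10 N to snap past, then stops hard; clicked when under 0.05.
- press_long_l (a point): The thumb ribs on top of the flap on the long side at the tub's +y: middle of its length, 22.5 mm out from the hinge (right above the bead when shut, level with the wall's outside). Moves with the flap. When shut it lies 67.5 mm above the bench, at tub (0, 56.5) mm.
- flap_long_r (a joint): Living hinge of the flap on the long side at the tub's -y, 34 mm from the tub's middle and 64.5 mm up; flap 96 mm long, 31 wide, 3 thick, 12 mm skirt. 0 is shut and level, grows as the outer edge rises (rad). Starts at 0.35 to 0.7, held by the stiff hinge. Pushed down it rests on the wall's springy bead at 0.27, takes about 10 N to snap past, then stops hard; clicked when under 0.05.
- press_long_r (a point): The thumb ribs on top of the flap on the long side at the tub's -y: middle of its length, 22.5 mm out from the hinge (right above the bead when shut, level with the wall's outside). Moves with the flap. When shut it lies 67.5 mm above the bench, at tub (0, -56.5) mm.
- flap_short_far (a joint): Living hinge of the flap on the short side at the tub's +x, 58 mm from the tub's middle and 64.5 mm up; flap 52 mm long, 31 wide, 3 thick, 12 mm skirt. 0 is shut and level, grows as the outer edge rises (rad). Starts at 0.35 to 0.7, held by the stiff hinge. Pushed down it rests on the wall's springy bead at 0.27, takes about 10 N to snap past, then stops hard; clicked when under 0.05.
- press_short_far (a point): The thumb ribs on top of the flap on the short side at the tub's +x: middle of its length, 22.5 mm out from the hinge (right above the bead when shut, level with the wall's outside). Moves with the flap. When shut it lies 67.5 mm above the bench, at tub (80.5, 0) mm.
- flap_short_near (a joint): Living hinge of the flap on the short side at the tub's -x, 58 mm from the tub's middle and 64.5 mm up; flap 52 mm long, 31 wide, 3 thick, 12 mm skirt. 0 is shut and level, grows as the outer edge rises (rad). Starts at 0.35 to 0.7, held by the stiff hinge. Pushed down it rests on the wall's springy bead at 0.27, takes about 10 N to snap past, then stops hard; clicked when under 0.05.
- press_short_near (a point): The thumb ribs on top of the flap on the short side at the tub's -x: middle of its length, 22.5 mm out from the hinge (right above the bead when shut, level with the wall's outside). Moves with the flap. When shut it lies 67.5 mm above the bench, at tub (-80.5, 0) mm.
- wax_tin: Bystander: round flat silvery tin of edge wax, 68 mm across, 25 mm high, to the robot's right of the tub. Origin: centre of its underside.
- rubbing_stone: Bystander: small dark grey rubbing block, 33 x 59 x 15 mm, lying to the robot's left of the tub. Origin: centre of its underside.
- thread_cone: Bystander: cone of black thread standing beyond the tub, 56 mm across, 81 mm high. Origin: centre of its underside.

How it is judged:
By the outcome, as a careful person would: the job done as asked, in the order asked, and still so for the second after the job is handed in, with the robot touching nothing.
It also fails if it takes over 48 s, if anything falls off the work surface, if the arm or the gripper's body presses on something with over 40 N, if the wrist force passes 120 N, or if a joint passes its speed limit or range.

### The arm

A 6-joint arm with a two-finger parallel gripper is mounted at the origin on a cart in front of the work surface, level with it; the furniture and walls round the work are solid. World frame = base frame: x ahead of the robot, y to its left, z up, the work surface at z = 0. Lengths are in m, angles in degrees, forces in N, time in s.
With the tool pointing down it reaches from about 0.325 to 0.775 m from the base axis. Payload 9.3 kg.
Tool frame: the origin (TCP) lies on the centre line of the jaws, within the pads' length; the fingertips stand 8 mm ahead of it and the grasp point (between the pads) lies 11 mm behind it (robot.nose_length is the distance from the TCP to the fingertips, in m); z points along the fingers, y is the line along which they close (so a half turn about z gives the same grasp; the last joint's range is limited). The gripper opens to 85 mm and grips with 20 to 120 N. Pads are 22 mm wide; open, the fingers measure 114 mm over their backs; the gripper's body (76 mm by 85 mm) begins 54 mm behind the grasp point. The pads swing forward as they close: fully open they stand 13 mm farther back than shut.
Start: joints at [-73.43, 14.817, 1.232, 76.415, 0, 81.257], TCP at [0.235, -0.497, 0.239] pointing down, gripper open.
Joint ranges: [-174.27, 174.27], [-52.1, 104.24], [-59.71, 78.15], [-110.17, 111.67], [-87.03, 83.33], [-180, 180]. Speed limits (degrees/s): [127.2, 127.2, 159.86, 180, 180, 180].

### API

Orientations are given as a 3x3 rotation matrix whose columns are the frame's x, y, z axes.
In Python, from cell import sense, grab_frame, camera_info, robot, finder gives the robot as it stands. The module is installed in compiled form; this text tells all that it offers.
- The arm moves only by the tool send_rows, never from a script. Its argument "commands" is one flat list of numbers, 7 for each row, row after row: the shift along the tool's x, y, z in mm, then the turn, a rotation vector about the tool's x, y, z in rad, then the finger opening in mm, from 0 to 85.4. In form: [x, y, z, ax, ay, az, jaw, x, y, z, ax, ay, az, jaw, ...]. A call has 1 to 20 rows; each row shifts and turns the commanded pose from where the row before left it, along the tool's axes as they then stand; what a row does not reach is not made up. A row lasts 1/10 s, in which the tool goes at most 50 mm and 8.59 degrees, less where a joint would pass 70% of its speed; a pose out of reach is approached as far as the arm can. A call is refused whole if a number of a shift passes 50 or a number of a turn 0.15, either way. A call with a gripper value outside its range is refused whole. The fingers move at their own pace and stop on an object; the grip force is fixed at half the most. Time passes only in rows, so rows that do not move let the fingers close. It gives the time, the measured TCP pose, the force, the opening and the grip force at its end, in the units of the state.
- sense(): the state, without advancing time (a new reading comes with each control period).
- grab_frame(name): name is "scene" or "top" or "wrist"; returns the picture (480x640x3 uint8, red, green, blue); there is no depth.
- camera_info(name): a dict with "camera_matrix" (3x3 intrinsics, pixels), "dist" ([k1, k2, p1, p2, k3] as OpenCV has them; the pictures are not rectified), "rvec" (rotation vector, rad) and "tvec" (3), from world to camera coordinates, as OpenCV has them. Camera axes: x right, y down, z forward; pixel columns grow to the right and rows downward; lengths in m; the calibration is good to about 2 mm. A picture is of the moment at which its call begins: read the wrist's pose just before it. camera_info takes no time and is no camera call; for the wrist camera it gives the pose at the moment of the call.
- robot.hand_in(): hands the job in; it is judged then, once.
Trained networks look in the newest picture that a camera, given by its name, has taken for a name from the list of things; names that differ only in an ending like _2 or _b are one class to them, and where a whole thing is asked for, a point or a joint stands for the part that bears it (a point fixed in the world has none). Each returns a list of dicts, best first, with "conf" (0 to 1); they miss things now and then, are a little off and sometimes report something else, mostly with a low value. They report only what shows in the picture. A call takes as long as a camera call.
- finder.look_for(label, camera): "xy" ([column, row] in pixels, amid what is visible of it).
- finder.place_of(label, camera): "xy" ([column, row] in pixels: a listed point, or the origin of a listed thing).
The state is a dict: "clock": time; "joint_positions": joint angles; "qd": joint speeds; "joint_efforts": joint torques, N m; "tool_pos": TCP position; "tool_rot": TCP orientation; "contact_force": force on the tool from outside, world axes, zero at the start; "wrist_torque": the same for the moment, N m; "opening": opening from 0.0 (shut) to 1.0 (fully open); "finger_force": force on a finger pad.
Only numpy, scipy, OpenCV 4.12 (cv2) and the standard library are available. Lean on these libraries where they do the work, as an engineer would, in place of code of your own. Each camera call takes 0.05 s, during which the arm holds its last target. There are 200 camera calls.

## Working session

There is one attempt and no reset: what is moved stays moved. The work goes in short steps, Python scripts to look and compute and a tool call to move; the robot and the scene stay as the last step left them, time stands still between calls to the robot, and variables do not carry over. Pictures are saved under pics/ and viewed, at most 10 in all, crops included, and the job is handed in when it is done.

Besides the shell and the picture viewer there is one more tool, called after "Emit:" by a JSON object that holds its "name" and its "arguments". send_rows: Moves the arm, as the interface text tells. Its arguments: {"type":"object","properties":{"commands":{"type":"array","items":{"type":"number"}}},"required":["commands"]}

```bash
mkdir -p pics; cat > h.py <<'E'
import numpy as np, cv2
from cell import sense, grab_frame, camera_info, robot, finder
def ray(px,cam):
    c=camera_info(cam);K=np.array(c["camera_matrix"],float);d=np.array(c["dist"],float)
    R=cv2.Rodrigues(np.array(c["rvec"],float))[0];t=np.array(c["tvec"],float).ravel()
    u=cv2.undistortPoints(np.array([[px]],float),K,d).ravel()
    return -R.T@t, R.T@np.array([u[0],u[1],1.])
def on_plane(px,cam,z):
    o,v=ray(px,cam); return o+v*(z-o[2])/v[2]
def proj(p,cam):
    c=camera_info(cam)
    return cv2.projectPoints(np.array(p,float).reshape(-1,1,3),np.array(c["rvec"],float),np.array(c["tvec"],float),np.array(c["camera_matrix"],float),np.array(c["dist"],float))[0].reshape(-1,2)
E
python3 - <<'E'
from h import *
s=sense();print(s["clock"],s["tool_pos"],s["tool_rot"],s["opening"])
for cam in("top","scene"):
    im=grab_frame(cam);cv2.imwrite(f"pics/{cam}0.png",im[:,:,::-1])
    print(cam,ray([320,240],cam))
    for n in["tub","press_long_l","press_long_r","press_short_far","press_short_near","wax_tin","rubbing_stone","thread_cone"]:
        for r in finder.place_of(n,cam)[:2]:
            z=0 if "press" not in n else .075
            print(cam,n,np.round(r["xy"],1),round(r["conf"],2),np.round(on_plane(r["xy"],cam,z),4))
E
```

```text
0.0 [ 0.23506517 -0.4969116   0.23864826] [[ 9.03979050e-01  4.27576546e-01 -4.16730381e-04]
 [ 4.27576705e-01 -9.03978082e-01  1.33704820e-03]
 [ 1.94975321e-04 -1.38684777e-03 -9.99999019e-01]] 0.9985827626805986
top (array([ 0.48257251, -0.05630042,  1.10617796]), array([ 0.06236227,  0.01179892, -0.99812777]))
top tub [328.4 239.6] 0.93 [ 0.5524 -0.0607  0.    ]
top press_long_l [356.9 232.8] 0.95 [ 0.5605 -0.116   0.075 ]
top press_long_l [307.9 241.6] 0.92 [ 0.5441 -0.0206  0.075 ]
top press_long_r [356.9 232.8] 0.95 [ 0.5605 -0.116   0.075 ]
top press_long_r [307.9 241.6] 0.92 [ 0.5441 -0.0206  0.075 ]
top press_short_far [324.5 197.9] 0.9 [ 0.6295 -0.0535  0.075 ]
top press_short_near [306.5 244.5] 0.71 [ 0.5384 -0.0178  0.075 ]
top wax_tin [465.1 322.2] 0.67 [ 0.3772 -0.3449  0.    ]
top rubbing_stone [189.6 315.1] 0.5 [0.3962 0.2307 0.    ]
top thread_cone [249. 150.] 0.62 [0.7446 0.1066 0.    ]
scene (array([-0.06819095,  0.70008036,  0.90916573]), array([ 0.47781034, -0.59348643, -0.64774566]))
scene tub [319.2 261.1] 0.91 [ 0.5541 -0.0695 -0.    ]
scene press_long_l [306.6 252.1] 0.74 [ 0.5443 -0.0117  0.075 ]
scene press_long_l [324.  223.6] 0.64 [ 0.5781 -0.1183  0.075 ]
scene press_long_r [306.6 252.1] 0.74 [ 0.5443 -0.0117  0.075 ]
scene press_long_r [324.  223.6] 0.64 [ 0.5781 -0.1183  0.075 ]
scene press_short_far [291.8 228.7] 0.51 [ 0.6265 -0.0546  0.075 ]
scene press_short_near [347.9 246. ] 0.6 [ 0.4832 -0.0878  0.075 ]
scene rubbing_stone [291.7 376.9] 0.62 [0.385  0.2275 0.    ]
scene thread_cone [213.4 272.3] 0.86 [0.7273 0.1195 0.    ]
```

```bash
python3 - <<'E'
from h import *
a=cv2.imread("pics/top0.png")[165:300,250:430]
b=cv2.imread("pics/scene0.png")[170:305,230:410]
cv2.imwrite("pics/crops0.png",np.vstack([cv2.resize(x,None,fx=2.2,fy=2.2,interpolation=2) for x in(a,b)]))
cv2.imwrite("pics/cr.png",np.hstack([cv2.resize(x,(400,300),interpolation=2) for x in(a,b)]))
# silhouette-based pose of tub bottom: fit later
E
```

```text
(no output)
```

View pics/top0.png

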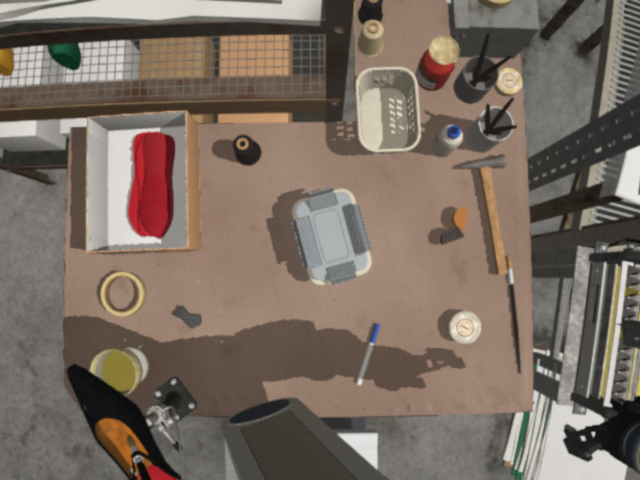

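View pics/cr.png

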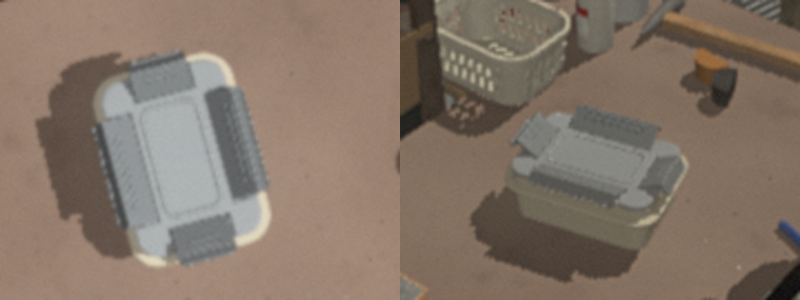

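Top view: tub centred at about (331, 236), with its long axis running from (341, 271) to (323, 199), so yaw is about 9.5°. All four flaps are up, and the bystanders are well clear. Next I check the wrist camera's offset before moving over the tub.

```bash
python3 - <<'E'
from h import *
s=sense();o,v=ray([320,240],"wrist");R=np.array(s["tool_rot"])
print(R.T@(o-s["tool_pos"]),R.T@v,camera_info("wrist")["camera_matrix"],robot.nose_length,s["clock"])
for p in([308,252],[321,260],[341,259],[348,258]): pass
E
```

```text
[ 0.07195697 -0.00043285 -0.13479394] [-0.27494514  0.0009857   0.96147073] [[408.96628047   0.         319.37902496]
 [  0.         408.96628047 241.80379716]
 [  0.           0.           1.        ]] 0.008 0.9
```

Emit:
{"name": "send_rows", "arguments": {"commands": [39, -21, -12, 0, 0, 0, 0, 39, -21, -12, 0, 0, 0, 0, 39, -21, -12, 0, 0, 0, 0, 39, -21, -12, 0, 0, 0, 0, 39, -21, -12, 0, 0, 0, 0, 39, -21, -12, 0, 0, 0, 0, 39, -21, -12, 0, 0, 0, 0, 39, -21, -12, 0, 0, 0, 0, 39, -21, -12, 0, 0, 0, 0, 39, -21, -12, 0, 0, 0, 0, 39, -21, 0, 0, 0, 0, 0, 30, -21, 0, 0, 0, 0, 0, 0, 0, 0, 0, 0, 0.138, 0, 0, 0, 0, 0, 0, 0.138, 0, 0, 0, 0, 0, 0, 0, 0, 0, 0, 0, 0, 0, 0, 0]}}

```text
clock: 2.5
tool_pos: [0.5423, -0.0732, 0.3593]
tool_rot: [[0.986, 0.169, -0.0], [0.169, -0.986, -0.0], [-0.0, 0.0, -1.0]]
contact_force: [-0.5, -0.4, 0.4]
opening: -0.002
finger_force: 0.0
```

```bash
python3 - <<'E'
from h import *
im=grab_frame("wrist");cv2.imwrite("pics/w0.png",im[:,:,::-1])
for n in["tub","press_long_l","press_short_far","press_short_near"]:
    for r in finder.place_of(n,"wrist")[:2]:
        print(n,np.round(r["xy"],1),round(r["conf"],2),np.round(on_plane(r["xy"],"wrist",0 if n=="tub" else .0755),4))
c=np.array([.5524,-.063,0]);a=np.radians(9.7);X=np.array([np.cos(a),np.sin(a),0]);Y=np.array([-X[1],X[0],0])
print(proj([c+sx*.058*X+sy*.034*Y+[0,0,.0675] for sx in(-1,1) for sy in(-1,1)]+[c+[0,0,.0675]],"wrist").round(1))
E
```

```text
tub [315.2 171.1] 0.91 [ 0.5573 -0.0648  0.    ]
press_long_l [363.2 180.3] 0.98 [ 0.5647 -0.1141  0.0755]
press_long_l [262.6 184.5] 0.79 [ 0.5434 -0.0134  0.0755]
press_short_far [308.6 104.9] 0.94 [ 0.6274 -0.0477  0.0755]
press_short_near [320.9 256.4] 0.67 [ 0.477  -0.0851  0.0755]
[[343.9 236.4]
 [281.  236.6]
 [345.5 124.6]
 [277.5 124.9]
 [312.  182.8]]
```

View pics/w0.png

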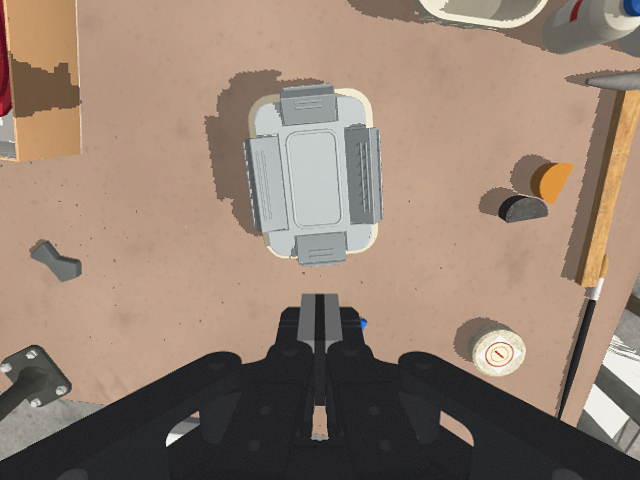

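```bash
python3 - <<'E'
from h import *
im=cv2.imread("pics/w0.png")[75:275,230:400]
cv2.imwrite("pics/w0c.png",cv2.resize(im,None,fx=3,fy=3,interpolation=2))
for p in([310,123.5],[321,233],[282,184],[347,174]): print(on_plane(p,"wrist",.0675).round(4))
E
```

```text
[ 0.6105 -0.0516  0.0675]
[ 0.5006 -0.0812  0.0675]
[ 0.546  -0.0323  0.0675]
[ 0.5674 -0.0973  0.0675]
```

View pics/w0c.png

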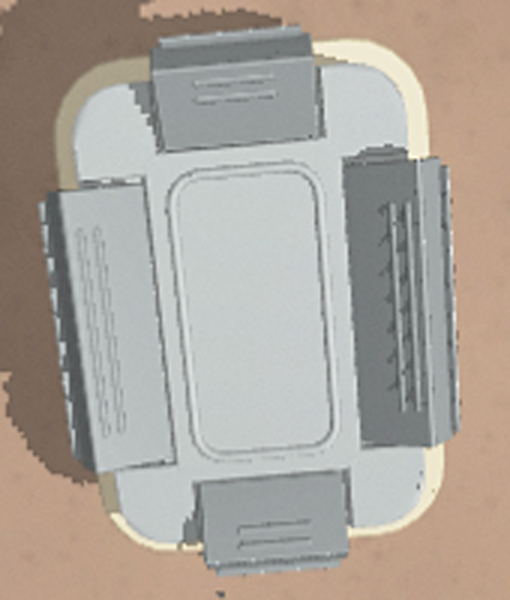

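The crop shows all four hinge lines clearly. Corners (crop px): far (160,152)-(326,137), near (202,480)-(350,470), left (145,180)-(175,465), right (345,157)-(358,443). I fit the tub pose to these.

```bash
python3 - <<'E'
from h import *
from scipy.optimize import least_squares
px=np.array([(160,152),(326,137),(202,480),(350,470),(145,180),(175,465),(345,157),(358,443)])/3+[230,75]
L=np.array([(58,26),(58,-26),(-58,26),(-58,-26),(48,34),(-48,34),(48,-34),(-48,-34)])/1e3
W=np.array([on_plane(p,"wrist",.067)[:2] for p in px])
f=lambda q:L@np.array([[np.cos(q[2]),np.sin(q[2])],[-np.sin(q[2]),np.cos(q[2])]])+q[:2]
r=least_squares(lambda q:(f(q)-W).ravel(),[.555,-.065,.17]);q=r.x
print(q,np.degrees(q[2]));print((r.fun.reshape(-1,2)*1e3).round(1))
s=sense();R=np.array(s["tool_rot"]);M=np.array([[np.cos(q[2]),np.sin(q[2])],[-np.sin(q[2]),np.cos(q[2])]])
for n,l in dict(near=(-.0805,0),left=(0,.0565),far=(.0805,0),right=(0,-.0565)).items():
    w=np.array(l)@M+q[:2];print(n,w.round(4),(R.T@(np.r_[w,.11]-s["tool_pos"])*1e3).round(1))
print(s["clock"])
E
```

```text
[ 0.55552262 -0.06668843  0.25680126] 14.7136285067376
[[ 1.  -1.3]
 [ 0.3  2.3]
 [-1.2  0.1]
 [-0.5  1.8]
 [-1.   0.2]
 [ 2.5 -0. ]
 [-2.1 -0.6]
 [ 0.9 -2.4]]
near [ 0.4777 -0.0871] [-66.    2.8 249.4]
left [ 0.5412 -0.012 ] [  9.1 -60.7 249.4]
far [ 0.6334 -0.0462] [ 94.4 -11.7 249.4]
right [ 0.5699 -0.1213] [ 19.3  51.8 249.4]
2.75
```

Emit:
{"name": "send_rows", "arguments": {"commands": [-33, 1.4, 20, 0, 0, 0, 0, -33, 1.4, 46, 0, 0, 0, 0, 0, 0, 45, 0, 0, 0, 0, 0, 0, 45, 0, 0, 0, 0, 0, 0, 45, 0, 0, 0, 0, 0, 0, 45, 0, 0, -0.084, 0, 0, 0, 0, 0, 0, 0, 0]}}

```text
clock: 3.45
tool_pos: [0.4783, -0.0851, 0.1143]
tool_rot: [[0.969, 0.249, -0.008], [0.249, -0.969, 0.003], [-0.007, -0.005, -1.0]]
contact_force: [-1.5, 1.1, 0.2]
opening: 0.001
finger_force: 0.0
```

Emit:
{"name": "send_rows", "arguments": {"commands": [0, 0, 8, 0, 0, 0, 0, 0, 0, 6, 0, 0, 0, 0, 0, 0, 5, 0, 0, 0, 0, 0, 0, 5, 0, 0, 0, 0, 0, 0, 4, 0, 0, 0, 0, 0, 0, 3, 0, 0, 0, 0]}}

```text
clock: 4.05
tool_pos: [0.4816, -0.086, 0.0876]
tool_rot: [[0.969, 0.247, 0.0], [0.247, -0.969, -0.0], [0.0, 0.0, -1.0]]
contact_force: [-1.1, 0.8, 1.3]
opening: 0.003
finger_force: 0.2
```

Emit:
{"name": "send_rows", "arguments": {"commands": [-3, 0, 0, 0, 0, 0, 0, 0, 0, 0, 0, 0, 0, 0]}}

```text
clock: 4.25
tool_pos: [0.4782, -0.0867, 0.0877]
tool_rot: [[0.969, 0.247, -0.0], [0.247, -0.969, 0.0], [-0.0, -0.0, -1.0]]
contact_force: [-0.2, -0.0, 0.7]
opening: -0.0
finger_force: 0.0
```

Emit:
{"name": "send_rows", "arguments": {"commands": [0, 0, 3, 0, 0, 0, 0, 0, 0, 3, 0, 0, 0, 0, 0, 0, 2, 0, 0, 0, 0]}}

```text
clock: 4.55
tool_pos: [0.4784, -0.0869, 0.0797]
tool_rot: [[0.969, 0.247, -0.0], [0.247, -0.969, -0.001], [-0.0, 0.001, -1.0]]
contact_force: [-2.8, -1.2, 5.9]
opening: -0.001
finger_force: 2.5
```

Emit:
{"name": "send_rows", "arguments": {"commands": [0, 0, 1, 0, 0, 0, 0, 0, 0, 1, 0, 0, 0, 0]}}

```text
clock: 4.75
tool_pos: [0.4786, -0.0868, 0.0776]
tool_rot: [[0.969, 0.247, 0.0], [0.247, -0.969, -0.0], [0.0, 0.0, -1.0]]
contact_force: [-0.8, -0.1, 0.6]
opening: 0.002
finger_force: 0.3
```

Emit:
{"name": "send_rows", "arguments": {"commands": [0, 0, 1, 0, 0, 0, 0, 0, 0, 1, 0, 0, 0, 0]}}

```text
clock: 4.95
tool_pos: [0.4786, -0.0866, 0.0754]
tool_rot: [[0.969, 0.247, -0.0], [0.247, -0.969, 0.0], [0.0, -0.0, -1.0]]
contact_force: [-0.1, -0.5, 0.6]
opening: 0.003
finger_force: 0.7
```

Emit:
{"name": "send_rows", "arguments": {"commands": [0, 0, 1, 0, 0, 0, 0, 0, 0, 0, 0, 0, 0, 0]}}

```text
clock: 5.15
tool_pos: [0.4787, -0.0867, 0.0753]
tool_rot: [[0.969, 0.247, 0.001], [0.247, -0.969, -0.0], [0.001, 0.0, -1.0]]
contact_force: [-3.0, 0.1, 9.1]
opening: 0.0
finger_force: 4.9
```

Emit:
{"name": "send_rows", "arguments": {"commands": [0, 0, 0.6, 0, 0, 0, 0, 0, 0, -20, 0, 0, 0, 0, 0, 0, -20, 0, 0, 0, 0, 26.5, -19, 0, 0, 0, 0, 0, 26.5, -19, 0, 0, 0, 0, 0, 26, -19, 0, 0, 0, 0, 0, 0, 0, 0, 0, 0, 0, 0, 0, 0, 10, 0, 0, 0, 0, 0, 0, 8, 0, 0, 0, 0, 0, 0, 4, 0, 0, 0, 0]}}

```text
clock: 6.15
tool_pos: [0.54, -0.0125, 0.0907]
tool_rot: [[0.969, 0.246, -0.002], [0.246, -0.969, 0.0], [-0.002, -0.001, -1.0]]
contact_force: [-0.9, -0.5, 0.2]
opening: 0.003
finger_force: 0.0
```

Emit:
{"name": "send_rows", "arguments": {"commands": [0, 0, 3, 0, 0, 0, 0, 0, 0, 3, 0, 0, 0, 0]}}

```text
clock: 6.35
tool_pos: [0.5408, -0.0124, 0.0859]
tool_rot: [[0.969, 0.246, -0.0], [0.246, -0.969, 0.0], [-0.0, -0.0, -1.0]]
contact_force: [0.2, 0.9, 0.3]
opening: -0.0
finger_force: 0.4
```

Emit:
{"name": "send_rows", "arguments": {"commands": [0, 0, 3, 0, 0, 0, 0, 0, 0, 2, 0, 0, 0, 0, 0, 0, 1, 0, 0, 0, 0]}}

```text
clock: 6.65
tool_pos: [0.5411, -0.0118, 0.0805]
tool_rot: [[0.969, 0.247, 0.001], [0.247, -0.969, 0.001], [0.001, -0.0, -1.0]]
contact_force: [-2.7, 1.5, 7.1]
opening: 0.0
finger_force: 3.2
```

Emit:
{"name": "send_rows", "arguments": {"commands": [0, 0, 1, 0, 0, 0, 0, 0, 0, 1, 0, 0, 0, 0]}}

```text
clock: 6.85
tool_pos: [0.5412, -0.0117, 0.0785]
tool_rot: [[0.969, 0.247, 0.001], [0.247, -0.969, 0.0], [0.001, -0.0, -1.0]]
contact_force: [-1.2, 1.6, 2.9]
opening: -0.001
finger_force: 1.7
```

Emit:
{"name": "send_rows", "arguments": {"commands": [0, 0, 1, 0, 0, 0, 0, 0, 0, 1, 0, 0, 0, 0]}}

```text
clock: 7.05
tool_pos: [0.5411, -0.0121, 0.0759]
tool_rot: [[0.969, 0.247, 0.0], [0.247, -0.969, -0.0], [-0.0, 0.0, -1.0]]
contact_force: [-0.0, -0.6, -0.1]
opening: 0.001
finger_force: 0.0
```

Emit:
{"name": "send_rows", "arguments": {"commands": [0, 0, 1, 0, 0, 0, 0, 0, 0, 0.5, 0, 0, 0, 0]}}

```text
clock: 7.25
tool_pos: [0.5411, -0.0121, 0.0752]
tool_rot: [[0.969, 0.247, 0.001], [0.247, -0.969, -0.0], [0.0, 0.001, -1.0]]
contact_force: [-4.1, 0.7, 15.1]
opening: 0.003
finger_force: 7.2
```

Emit:
{"name": "send_rows", "arguments": {"commands": [0, 0, 0.5, 0, 0, 0, 0, 0, 0, -20, 0, 0, 0, 0, 0, 0, -20, 0, 0, 0, 0, 27, 19, 0, 0, 0, 0, 0, 27, 19, 0, 0, 0, 0, 0, 27, 18, 0, 0, 0, 0, 0, 0, 0, 0, 0, 0, 0, 0, 0, 0, 10, 0, 0, 0, 0, 0, 0, 10, 0, 0, 0, 0, 0, 0, 5, 0, 0, 0, 0, 0, 0, 3, 0, 0, 0, 0]}}

```text
clock: 8.35
tool_pos: [0.6326, -0.0458, 0.0854]
tool_rot: [[0.969, 0.248, -0.001], [0.248, -0.969, 0.0], [-0.001, -0.0, -1.0]]
contact_force: [0.3, -0.1, 0.4]
opening: 0.001
finger_force: 0.3
```

Emit:
{"name": "send_rows", "arguments": {"commands": [0, 0, 3, 0, 0, 0, 0, 0, 0, 2, 0, 0, 0, 0, 0, 0, 1, 0, 0, 0, 0]}}

```text
clock: 8.65
tool_pos: [0.6339, -0.0458, 0.0808]
tool_rot: [[0.969, 0.248, 0.002], [0.248, -0.969, 0.0], [0.002, -0.0, -1.0]]
contact_force: [-0.5, 2.8, 5.3]
opening: -0.0
finger_force: 2.9
```

Emit:
{"name": "send_rows", "arguments": {"commands": [0, 0, 1, 0, 0, 0, 0, 0, 0, 1, 0, 0, 0, 0, 0, 0, 1, 0, 0, 0, 0]}}

```text
clock: 8.95
tool_pos: [0.6337, -0.0461, 0.0776]
tool_rot: [[0.969, 0.247, 0.001], [0.247, -0.969, -0.0], [0.001, 0.001, -1.0]]
contact_force: [0.4, 0.2, 0.1]
opening: -0.004
finger_force: 0.1
```

Emit:
{"name": "send_rows", "arguments": {"commands": [0, 0, 1, 0, 0, 0, 0, 0, 0, 1, 0, 0, 0, 0]}}

```text
clock: 9.15
tool_pos: [0.633, -0.0464, 0.0753]
tool_rot: [[0.969, 0.247, -0.0], [0.247, -0.969, -0.0], [-0.001, 0.0, -1.0]]
contact_force: [-4.1, 0.7, 12.3]
opening: 0.004
finger_force: 6.5
```

Emit:
{"name": "send_rows", "arguments": {"commands": [0, 0, 1, 0, 0, 0, 0, 0, 0, 0.5, 0, 0, 0, 0]}}

```text
clock: 9.35
tool_pos: [0.6331, -0.0464, 0.0751]
tool_rot: [[0.969, 0.247, 0.001], [0.247, -0.969, -0.001], [0.0, 0.001, -1.0]]
contact_force: [-6.0, 0.3, 20.6]
opening: -0.001
finger_force: 10.0
```

Emit:
{"name": "send_rows", "arguments": {"commands": [0, 0, -20, 0, 0, 0, 0, 0, 0, -20, 0, 0, 0, 0, -27, 19, 0, 0, 0, 0, 0, -27, 19, 0, 0, 0, 0, 0, -26, 19, 0, 0, 0, 0, 0, 0, 0, 0, 0, 0, 0, 0, 0, 0, 10, 0, 0, 0, 0, 0, 0, 10, 0, 0, 0, 0, 0, 0, 4, 0, 0, 0, 0, 0, 0, 3, 0, 0, 0, 0]}}

```text
clock: 10.35
tool_pos: [0.57, -0.1206, 0.0854]
tool_rot: [[0.969, 0.248, -0.001], [0.248, -0.969, 0.0], [-0.001, -0.001, -1.0]]
contact_force: [-1.4, -1.2, 0.9]
opening: -0.0
finger_force: 0.3
```

Emit:
{"name": "send_rows", "arguments": {"commands": [0, 0, 3, 0, 0, 0, 0, 0, 0, 3, 0, 0, 0, 0, 0, 0, 1, 0, 0, 0, 0]}}

```text
clock: 10.65
tool_pos: [0.5705, -0.1218, 0.08]
tool_rot: [[0.969, 0.247, 0.001], [0.247, -0.969, -0.002], [0.001, 0.002, -1.0]]
contact_force: [-0.9, -2.7, 5.8]
opening: 0.001
finger_force: 2.9
```

Emit:
{"name": "send_rows", "arguments": {"commands": [0, 0, 1, 0, 0, 0, 0, 0, 0, 1, 0, 0, 0, 0, 0, 0, 1, 0, 0, 0, 0]}}

```text
clock: 10.95
tool_pos: [0.57, -0.121, 0.0765]
tool_rot: [[0.969, 0.247, 0.0], [0.247, -0.969, 0.0], [0.0, -0.0, -1.0]]
contact_force: [-0.3, -0.0, -0.2]
opening: -0.001
finger_force: 0.0
```

Emit:
{"name": "send_rows", "arguments": {"commands": [0, 0, 1, 0, 0, 0, 0, 0, 0, 1, 0, 0, 0, 0]}}

```text
clock: 11.15
tool_pos: [0.5698, -0.1209, 0.0751]
tool_rot: [[0.969, 0.247, 0.0], [0.247, -0.969, 0.0], [0.0, -0.0, -1.0]]
contact_force: [-4.4, 1.5, 17.3]
opening: -0.001
finger_force: 8.6
```

Emit:
{"name": "send_rows", "arguments": {"commands": [0, 0, -20, 0, 0, 0, 0, 0, 0, -40, 0, 0, 0, 0, -9, -20, -45, 0, 0, 0, 0, -9, -20, -45, 0, 0, 0, 0, -9, -20, -45, 0, 0, 0, 0, 0, 0, -45, 0, 0, 0, 0, 0, 0, -45, 0, 0, 0, 0, 0, 0, 0, 0, 0, 0, 0, 0, 0, 0, 0, 0, 0, 0]}}

```text
clock: 12.05
tool_pos: [0.5292, -0.0697, 0.3598]
tool_rot: [[0.969, 0.247, 0.001], [0.247, -0.969, -0.0], [0.001, 0.0, -1.0]]
contact_force: [-0.1, 0.1, -0.3]
opening: -0.003
finger_force: 0.0
```

```bash
python3 - <<'E'
from h import *
im=grab_frame("wrist");print(finder.place_of("tub","wrist")[:1],sense()["clock"])
for r in finder.place_of("tub","wrist")[:1]: print(on_plane(r["xy"],"wrist",0))
sc=grab_frame("scene")
c=proj([[.5555,-.0667,.06]],"wrist")[0].astype(int)
a=im[max(c[1]-110,0):c[1]+110,c[0]-110:c[0]+110]; b=sc[170:305,252:387]
cv2.imwrite("pics/end.png",np.hstack([cv2.resize(x,(400,400),interpolation=2) for x in(a,b)])[:,:,::-1])
E
```

```text
[{'xy': [320.8, 161.9], 'conf': 0.67}] 12.15
[ 0.55430432 -0.06342906  0.        ]
```

View pics/end.png

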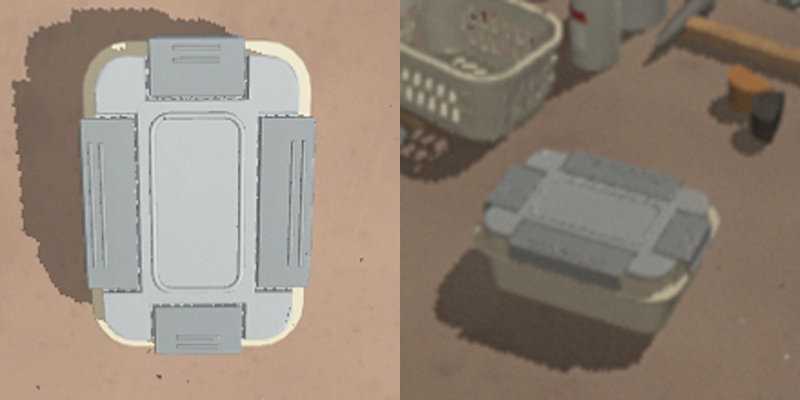

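Both views show all four flaps lying flat: left crop at (108,203), (197,68), (287,203) and (197,330). The tub is where it started, and the gripper is well clear. Handing in.

```bash
python3 -c "from cell import robot; print(robot.hand_in())"
```

```text
the job is handed in; nothing more can be done
None
```

All four flaps were pressed down to their hard stops and look flat in the final pictures; the tub sits within about 3 mm of where it was first measured, the arm kept clear of the bystanders (not re-measured), and the job was handed in at about 12 s with the arm drawn back.

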